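# Let the drinks cans down the chute with the pedal of its rocking gate

### The arm

A 6-joint arm with a two-finger parallel gripper is mounted at the origin on the work surface. World frame = base frame: x ahead of the robot, y to its left, z up, the work surface at z = 0. Lengths are in m, angles in rad, forces in N, time in s.
With the tool pointing down it reaches from about 0.25 to 0.8 m from the base axis. Payload 8.5 kg.
Tool frame: the origin (TCP) lies midway between the tips of the shut fingers; the grasp point (between the pads) lies 19 mm behind it (r.hold_point_z is the distance from the TCP to the grasp point, in m); z points along the fingers, y is the direction in which the jaws open and shut (so a half turn about z gives the same grasp; the last joint's range is limited). The gripper opens to 85 mm and grips with 20 to 120 N. Pads are 22 mm wide; open, the fingers measure 114 mm over their backs; the gripper's body (76 mm by 85 mm) begins 54 mm behind the grasp point. The pads swing forward as they close: fully open they stand 13 mm farther back than shut.
Start: joints at [1.187, 0.238, -0.013, 1.319, 0, 1.571], TCP at [0.197, 0.487, 0.231] pointing down, gripper open.
Joint ranges: [-2.66, 2.66], [-1.03, 1.9], [-1.14, 1.46], [-1.82, 2.27], [-1.45, 1.34], [-3.14, 3.14]. Speed limits (rad/s): [2.22, 2.22, 2.79, 3.14, 3.14, 3.14].

### API

Orientations are given as a unit quaternion [w, x, y, z].
In Python, from workcell import r gives the robot as it stands. The module is installed in compiled form; this text tells all that it offers.
- The arm moves only by the tool play_rows, never from a script. Its argument "commands" is a list of rows, each an object with "claw": the gripper command: -1 is shut, 1 is fully open, values between are in proportion; "offset": the shift along the tool's x, y, z normalised to -1 to 1, where 1 is 0.02 m, a list of three; "twist": the turn, a rotation vector about the tool's x, y, z normalised to -1 to 1, where 1 is 0.12 rad, a list of three. In form: [{"claw": claw, "offset": [x, y, z], "twist": [wx, wy, wz]}, ...]. A call has 1 to 5 rows; each row shifts and turns the pose as measured when the row begins, along the tool's axes as they then stand; what a row does not reach is not made up. A row lasts 1/10 s, in which the tool goes at most 50 mm and 8.59 degrees, less where a joint would pass 70% of its speed; a pose out of reach is approached as far as the arm can. A call with a number of a shift or a turn outside -1 to 1 is refused whole. A call with a gripper value outside its range is refused whole. The fingers move at their own pace and stop on an object; "squeeze" is the grip in N (left out, the last holds). Time passes only in rows, so rows that do not move let the fingers close. It gives the time, the measured TCP pose, the force and the opening at its end, in the units of the state.
- r.get_obs(): the state, without advancing time (a new reading comes with each control period).
- r.snapshot(name): name is "scene" or "top" or "wrist"; returns a dict with "img" (384x512x3 uint8, blue, green, red), "mtx" (3x3 intrinsics, pixels), "distortion" ([k1, k2, p1, p2, k3] as OpenCV has them; the pictures are not rectified), "pose" (4x4, takes a point from camera to world coordinates). Camera axes: x right, y down, z forward; pixel columns grow to the right and rows downward; lengths in m; the calibration is good to about 2 mm. A picture is of the moment at which its call begins. There is no depth.
- r.close_job(): hands the job in, once; it reports no verdict.
The state is a dict: "time": time; "joint_pos": joint angles; "joint_vel": joint speeds; "effort": joint torques, N m; "tcp_pos": TCP position; "tcp_rot": TCP orientation; "contact_force": force on the tool from outside, world axes, zero at the start; "wrist_torque": the same for the moment, N m; "width": finger opening in m.
Only numpy, scipy, OpenCV 4.12 (cv2) and the standard library are available. Lean on these libraries where they do the work, as an engineer would, in place of code of your own. Each camera call takes 0.05 s, during which the arm holds its last target.

### The job

Bring the three blue drinks cans down for the crusher: on their chute, press the red pedal of the rocking lever down with your fingertips so that its other end lifts the gate, and keep it down until all three cans have rolled past the gate into the lower end of the chute. Then let the pedal come all the way back up so the gate shuts. Do not touch the cans or the gate, keep the chute with the steel tins shut, and leave everything else on the table where it stands.

Things in the scene. Friction and masses are not known exactly. Their poses are not given: they have to be found in the camera images.
- can_chute: With three blue drinks cans: galvanized chute, 460 mm long (local x -110 to 351 mm), 121 mm wide inside, falling 7 degrees to local +x; floor 75 mm above the table at local x = 0; walls 35 mm high. Cans wait at local x below 105; beyond is the run-out with an end wall. Origin on the table under the rocker's axle, on the chute's centre line; z up. Pedal outside, on the local +y side.
- can_rocker (a joint): Rocking lever, axle along the chute's local y, 150 mm above its origin. 0 = rest, gate down; grows as the pedal goes down, hard stop at 0.52. Sprung back to 0: about 2 N on the pedal starts it, 5 N holds it at the stop. The gate lets the cans pass from about 0.38 (freely from 0.42); they then roll down by themselves in 1 to 3 s.
- can_pedal (a point): Middle of the top of the can chute's red pedal, 52 mm (along the chute) x 60 x 8 mm thick. At rest 193 mm above the table, at local x -113, y +106 mm of the chute, its -x edge tilted up 0.24 rad. Goes down 62 mm to the stop (59 mm at 0.50) and 6 mm to local -x, ending tilted 0.28 rad the other way. Free below; can tops, 45 mm or more aside, reach 150 mm above the table.
- can_gate (a point): Gate of the can chute: aluminium sheet 112 mm wide, 70 mm high, 3 mm thick, hung from a rod on the front end of the rocker at local x 105, its top edge 154 mm above the table at rest. The point is the middle of its lower edge, 84 mm above the table at rest.
- can1: Lowest drinks can lying across the chute, blue with a silver band and silver ends, 66 mm diameter, 115 mm long, about 16 g. Origin at the middle of the can's axis; its y axis is the can's axis. It rests against the gate.
- can2: Middle drinks can lying across the chute, blue with a silver band and silver ends, 66 mm diameter, 115 mm long, about 16 g. Origin at the middle of the can's axis; its y axis is the can's axis. 
- can3: Uppermost drinks can lying across the chute, blue with a silver band and silver ends, 66 mm diameter, 115 mm long, about 16 g. Origin at the middle of the can's axis; its y axis is the can's axis. 
- tin_chute: The other chute, with two bare steel tins, left or right of the can chute and built the same (see can_chute); its origin and axes lie the same way.
- tin_rocker (a joint): The tin chute's rocking lever, same build and values as can_rocker.
- tin1: Lower bare steel food tin, 73 mm diameter, 110 mm long, 60 g, waiting in the tin chute; a bystander. Origin at the middle of its axis
- tin2: Upper bare steel food tin, 73 mm diameter, 110 mm long, 60 g, waiting in the tin chute; a bystander. Origin at the middle of its axis
- jar1: amber glass jar with a steel lid, 80 mm diameter, 125 mm high; a bystander. Origin under its centre
- jar2: amber glass jar with a steel lid, 80 mm diameter, 125 mm high; a bystander. Origin under its centre
- bottle1: flattened yellow detergent bottle with a blue cap, lying flat, 86 x 230 mm, 30 mm high; a bystander. Origin under its middle
- bottle2: flattened yellow detergent bottle with a blue cap, lying flat, 86 x 230 mm, 30 mm high; a bystander. Origin under its middle
- bottle3: flattened yellow detergent bottle with a blue cap, lying flat, 86 x 230 mm, 30 mm high; a bystander. Origin under its middle
- bottle4: flattened yellow detergent bottle with a blue cap, lying flat, 86 x 230 mm, 30 mm high; a bystander. Origin under its middle

How it is judged:
On the way, in this order (a step that is already met when the one before it is completed fails the run):
1. the pedal of the can chute is pressed and its gate is lifting (rocker beyond 0.25 rad) (value of joint can_rocker above 0.25 rad).
2. all three cans have rolled past the gate (centres beyond 150 mm along the chute) (x of each of can1, can2, can3 in the frame of can_chute above 0.15 m), for 0.2 s.
At the end, for the whole second after the job is handed in: All three cans lie at rest in the lower part of the can chute, past the gate (centres 150 to 345 mm along it from the axle); the can chute's rocker is back within 0.06 rad of rest, the tin chute's rocker too; the tins are within 20 mm and the jars and bottles within 25 mm of where they stood (all of step 2 and x of each of can1, can2, can3 in the frame of can_chute below 0.345 m and z of each of can1, can2, can3 in the frame of can_chute below 0.13 m and linear speed of each of can1, can2, can3 below 0.05 m/s and value of joint each of can_rocker, tin_rocker below 0.06 rad and distance of each of tin1, tin2 from where it was at the start of the episode below 0.02 m and distance of each of jar1, jar2, bottle1, bottle2, bottle3, bottle4 from where it was at the start of the episode below 0.025 m); the robot touches nothing.
It fails at once if a drinks can is touched by the robot (contact force between any of the fingers, the arm and can1 above 0.5 N or contact force between any of the fingers, the arm and can2 above 0.5 N or contact force between any of the fingers, the arm and can3 above 0.5 N).
It fails at once if a drinks can is lifted out of the chute (z of any of can1, can2, can3 in the frame of can_chute above 0.15 m).
It fails at once if the gate itself is pushed or lifted by the robot, instead of by the pedal (contact force between any of the fingers, the arm and can_rocker_c3 above 1 N).
It fails at once if the tin chute's gate is opened or a tin moved (value of joint tin_rocker above 0.12 rad or distance of any of tin1, tin2 from where it was at the start of the episode above 0.02 m).
It fails at once if a jar or a detergent bottle is knocked or moved (distance of any of jar1, jar2, bottle1, bottle2, bottle3, bottle4 from where it was at the start of the episode above 0.025 m).
It also fails if it takes over 35 s, if anything falls off the work surface, if the arm or the gripper's body presses on something with over 40 N, if the wrist force passes 120 N, or if a joint passes its speed limit or range.

## Working session

There is one attempt and no reset: what is moved stays moved. The work goes in short steps, Python scripts to look and compute and a tool call to move; the robot and the scene stay as the last step left them, time stands still between calls to the robot, and variables do not carry over. Pictures are saved under pics/ and viewed, and the job is handed in when it is done.

Besides the shell and the picture viewer there is one more tool, called after "Emit:" in YAML: its name, and indented under it one key for each argument. play_rows: Moves the arm, as the interface text tells. Its arguments: {"type":"object","properties":{"commands":{"type":"array"},"squeeze":{"type":"number"}},"required":["commands"]}

```bash
mkdir -p pics; python3 - <<'E'
from workcell import r
import cv2,pickle
o=r.get_obs();print(o)
d={}
for n in("scene","top","wrist"):
    s=r.snapshot(n);d[n]=s;cv2.imwrite(f"pics/{n}0.png",s["img"]);print(n,s["mtx"],s["distortion"],s["pose"])
pickle.dump(d,open("s0.pkl","wb"))
E
```

```text
{'time': 0.0, 'joint_pos': array([ 1.18697444e+00,  2.38787936e-01, -1.42821820e-02,  1.31923295e+00,
        1.98682146e-06,  1.57080265e+00]), 'joint_vel': array([-0.00068273,  0.00391188,  0.00011058, -0.00084138, -0.00194049,
       -0.00029995]), 'effort': array([ 2.10187900e-04, -5.38777077e+01,  3.46439373e+01,  1.84754067e-02,
        5.51520191e-05, -2.83250927e-05]), 'tcp_pos': array([0.196428  , 0.4863888 , 0.23066302]), 'tcp_rot': array([-1.44667172e-04,  1.90738155e-01,  9.81640662e-01, -7.39351469e-04]), 'contact_force': array([ 0.9502087 , -0.40659398,  0.8709427 ]), 'wrist_torque': array([ 0.03162153, -0.02004632,  0.00685956]), 'width': 0.08546581752431771}
scene [[376.30722323   0.         259.65522113]
 [  0.         376.30722323 191.71441271]
 [  0.           0.           1.        ]] [0.00163861 0.         0.         0.         0.        ] [[ 0.56266884  0.49601257 -0.66134357  1.45368309]
 [ 0.8266752  -0.33426446  0.45263161 -0.63607759]
 [ 0.00344732 -0.80139803 -0.59812148  0.95023033]
 [ 0.          0.          0.          1.        ]]
top [[367.07928868   0.         253.33061812]
 [  0.         367.07928868 185.32386796]
 [  0.           0.           1.        ]] [0.01155135 0.         0.         0.         0.        ] [[ 0.00302264 -0.98697554  0.16084202  0.33659623]
 [-0.99996182 -0.00430193 -0.00760607 -0.0139908 ]
 [ 0.00819893 -0.16081289 -0.98695086  1.32069575]
 [ 0.          0.          0.          1.        ]]
wrist [[286.77368989   0.         258.06542964]
 [  0.         286.77368989 194.99350212]
 [  0.           0.           1.        ]] [-0.03036631  0.          0.          0.          0.        ] [[ 0.3736693   0.88101037  0.29015854  0.12203281]
 [ 0.92756056 -0.35436481 -0.11856218  0.51682884]
 [-0.00163253  0.31344266 -0.94960572  0.37526318]
 [ 0.          0.          0.          1.        ]]
```

```bash
python3 - <<'E'
import cv2
for n in("scene","top"):
    i=cv2.imread(f"pics/{n}0.png");cv2.imwrite(f"pics/{n}0b.png",cv2.resize(i,(800,600),interpolation=cv2.INTER_CUBIC))
E
```

```text
(no output)
```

View pics/scene0b.png

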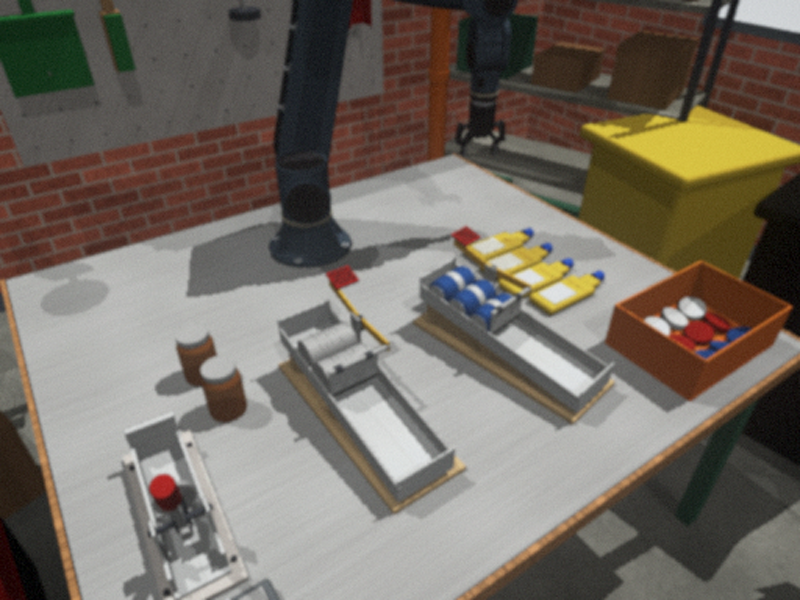

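View pics/top0b.png

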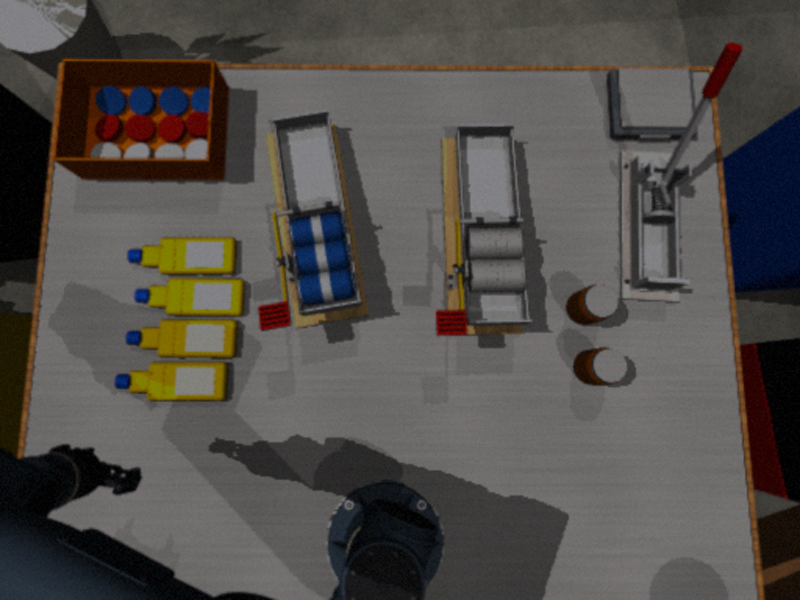

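View pics/wrist0.png

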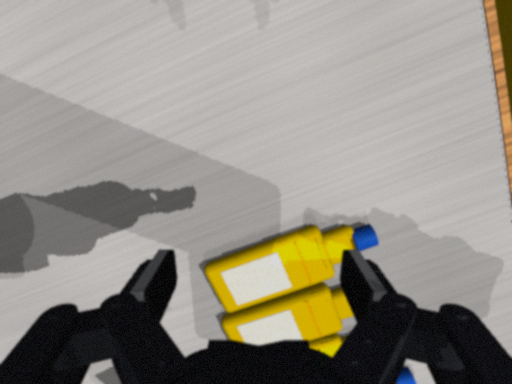

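The can chute stands left of the tin chute. In the enlarged top view its red pedal is at about (274,316), and in the scene view at about (467,237). Next I'll take enlarged crops.

```bash
python3 - <<'E'
import cv2
i=cv2.imread("pics/top0.png")[60:220,130:250];cv2.imwrite("pics/ctop.png",cv2.resize(i,None,fx=3.7,fy=3.7,interpolation=cv2.INTER_CUBIC))
i=cv2.imread("pics/scene0.png")[130:280,250:410];cv2.imwrite("pics/cscene.png",cv2.resize(i,None,fx=4,fy=4,interpolation=cv2.INTER_CUBIC))
E
```

```text
(no output)
```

View pics/ctop.png

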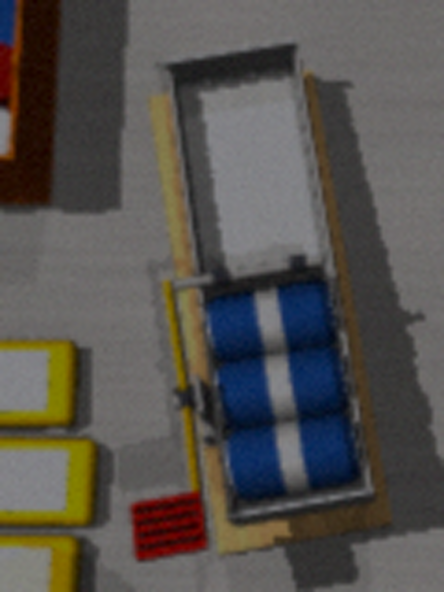

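View pics/cscene.png

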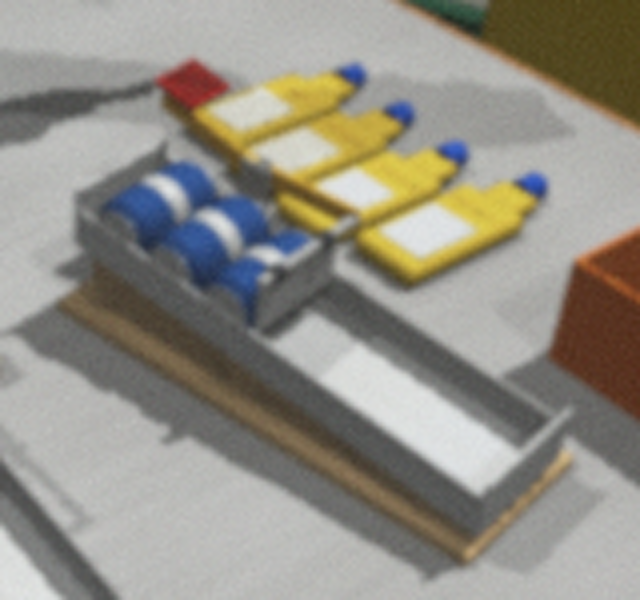

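```bash
cat > h.py <<'E'
import numpy as np,cv2,pickle
def ray(s,p):
    u=cv2.undistortPoints(np.array([[p]],float),s["mtx"],np.array(s["distortion"]))[0,0]
    P=s["pose"];d=P[:3,:3]@np.array([u[0],u[1],1]);return P[:3,3],d/np.linalg.norm(d)
def tri(l):
    A=0;b=0
    for s,p in l:
        c,d=ray(s,p);M=np.eye(3)-np.outer(d,d);A=A+M;b=b+M@c
    X=np.linalg.solve(A,b);e=[np.linalg.norm((np.eye(3)-np.outer(d,d))@(X-c)) for c,d in [ray(*q) for q in l]]
    return X,e
def proj(s,X):
    T=np.linalg.inv(s["pose"]);return cv2.projectPoints(np.atleast_2d(X).astype(float),cv2.Rodrigues(T[:3,:3])[0],T[:3,3],s["mtx"],np.array(s["distortion"]))[0][:,0]
E
python3 - <<'E'
from h import *
from scipy.optimize import least_squares
d=pickle.load(open("s0.pkl","rb"));t,s=d["top"],d["scene"]
T=lambda a,b:(a/3.7+130,b/3.7+60)
S=lambda a,b:(a/4+250,b/4+130)
for n,a,b in [("pedal",(169,526),(193,85)),("upL",(232,518),(166,150)),("upR",(372,495),(78,195)),("loL",(165,66),(570,410)),("loR",(297,47),(485,495))]:
    X,e=tri([(t,T(*a)),(s,S(*b))]);print(n,X.round(4),np.round(e,4))
# fit
ym=.0625
pts=[((-.113,.106,.193),(169,526),(193,85)),((-.112,ym,.123),(232,518),(166,150)),((-.112,-ym,.123),(372,495),(78,195)),((.353,ym,.067),(165,66),(570,410)),((.353,-ym,.067),(297,47),(485,495))]
def W(q,p):
    c,n=np.cos(q[2]),np.sin(q[2]);return np.array([q[0]+c*p[0]-n*p[1],q[1]+n*p[0]+c*p[1],p[2]])
def f(q):
    r=[]
    for p,a,b in pts:
        r+=list(proj(t,W(q,p))[0]-T(*a))+list(proj(s,W(q,p))[0]-S(*b))
    return r
R=least_squares(f,[.5,.2,0],loss="soft_l1");print(R.x,np.round(R.fun,1))
print("pedal",W(R.x,(-.113,.106,.193)))
np.save("q.npy",R.x)
# overlays
it=t["img"].copy();
E
```

```text
pedal [0.4691 0.2203 0.1839] [0.0023 0.0023]
upL [0.4832 0.1773 0.13  ] [0.0035 0.0035]
upR [0.5037 0.0544 0.135 ] [0.0039 0.0039]
loL [0.9312 0.2629 0.0784] [0.0034 0.0034]
loR [0.955  0.1359 0.0709] [0.0028 0.0028]
[0.59957332 0.13609976 0.18634492] [-0.9 -0.7 -0.6 -1.8 -0.4  1.3 -1.9  1.1 -0.7  0.6 -1.6  2.4 -0.1 -0.2
 -0.9  3.4 -1.6 -0.8  0.5  1.1]
pedal [0.46889114 0.21932936 0.193     ]
```

Emit:
play_rows:
  commands:
    - {"claw":-1,"offset":[0,0,-0.5],"twist":[0,0,-1]}
    - {"claw":-1,"offset":[0,0,-0.5],"twist":[0,0,-1]}
    - {"claw":-1,"offset":[0,0,-0.5],"twist":[0,0,-1]}
    - {"claw":-1,"offset":[0,0,-0.5],"twist":[0,0,-1]}
    - {"claw":-1,"offset":[0,0,-0.5],"twist":[0,0,-0.7]}

```text
time: 0.65
tcp_pos: [0.1959, 0.4851, 0.2796]
tcp_rot: [-0.002, -0.1, 0.995, -0.003]
contact_force: [-0.0, 0.6, 0.1]
width: 0.0121
```

```bash
cat > go.py <<'E'
from workcell import r
from scipy.spatial.transform import Rotation as Ro
import numpy as np,sys
o=r.get_obs();w=o["tcp_rot"];R=Ro.from_quat([w[1],w[2],w[3],w[0]]).as_matrix()
g=np.array([float(v) for v in sys.argv[1:4]])
print(o["time"],o["tcp_pos"].round(4),"R",R.round(3).tolist(),"F",o["contact_force"].round(1),"w",o["width"].round(4),"j",o["joint_pos"].round(2))
print("units",((R.T@(g-o["tcp_pos"]))/.02).round(2))
c=np.array([np.cos(.186+np.pi),np.sin(.186+np.pi),0]); t=R.T@c; print("yaw err(tool)",np.arctan2(t[1],t[0]))
E
python3 go.py .47 .225 .26
```

```text
Traceback (most recent call last):
  File "go.py", line 6, in <module>
    print(o["time"],o["tcp_pos"].round(4),"R",R.round(3).tolist(),"F",o["contact_force"].round(1),"w",o["width"].round(4),"j",o["joint_pos"].round(2))
                                                                                                      ^^^^^^^^^^^^^^^^
AttributeError: 'float' object has no attribute 'round'
```

```bash
sed -i 's/o\["width"\].round(4)/round(o["width"],4)/' go.py; python3 go.py .47 .225 .26
```

```text
0.65 [0.1959 0.4851 0.2796] R [[-0.98, -0.199, -0.003], [-0.199, 0.98, -0.007], [0.004, -0.006, -1.0]] F [-0.   0.6  0.1] w 0.0121 j [ 1.19  0.23  0.1   1.45 -0.    0.99]
units [-10.84 -15.47   1.03]
yaw err(tool) 0.014782305993021584
```

Emit:
play_rows:
  commands:
    - {"claw":-1,"offset":[-0.7,-1,0],"twist":[0,0,0]}
    - {"claw":-1,"offset":[-0.7,-1,0],"twist":[0,0,0]}
    - {"claw":-1,"offset":[-0.7,-1,0],"twist":[0,0,0]}
    - {"claw":-1,"offset":[-0.7,-1,0],"twist":[0,0,0]}
    - {"claw":-1,"offset":[-0.7,-1,0],"twist":[0,0,0]}

```text
time: 1.15
tcp_pos: [0.2856, 0.4008, 0.2799]
tcp_rot: [-0.002, -0.105, 0.994, -0.003]
contact_force: [0.4, 0.0, -0.7]
width: -0.0001
```

Emit:
play_rows:
  commands:
    - {"claw":-1,"offset":[-0.7,-1,0],"twist":[0,0,0]}
    - {"claw":-1,"offset":[-0.7,-1,0],"twist":[0,0,0]}
    - {"claw":-1,"offset":[-0.7,-1,0],"twist":[0,0,0]}
    - {"claw":-1,"offset":[-0.7,-1,0],"twist":[0,0,0]}
    - {"claw":-1,"offset":[0,0,0],"twist":[0,0,0]}

```text
time: 1.65
tcp_pos: [0.3607, 0.3292, 0.2791]
tcp_rot: [-0.003, -0.104, 0.995, -0.004]
contact_force: [-1.2, 1.4, -0.7]
width: 0.0001
```

```bash
python3 go.py .47 .225 .26; python3 - <<'E'
from h import *
from workcell import r
s=r.snapshot("wrist");pickle.dump(s,open("w1.pkl","wb"));cv2.imwrite("pics/w1.png",s["img"])
print(proj(s,[.469,.2193,.193]))
E
```

```text
1.65 [0.3607 0.3292 0.2791] R [[-0.979, -0.206, -0.004], [-0.206, 0.979, -0.008], [0.006, -0.007, -1.0]] F [-1.2  1.4 -0.7] w 0.0001 j [ 0.74  0.17  0.02  1.43 -0.    0.53]
units [-4.28 -6.22  0.98]
yaw err(tool) 0.021589006979073233
[[122.5495188  282.41964879]]
```

View pics/w1.png

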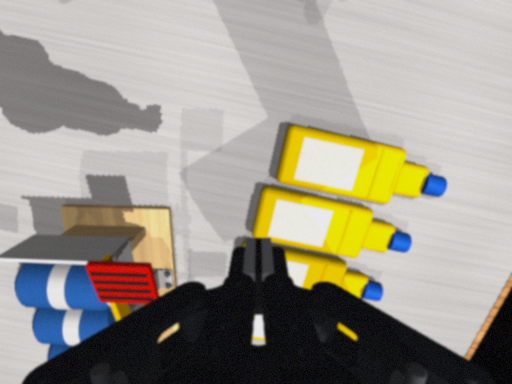

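The wrist view shows the pedal centre at about (123,282), against a predicted (122.5,282.4), so the measured pose is confirmed. Next I'll move above it.

Emit:
play_rows:
  commands:
    - {"claw":-1,"offset":[-0.7,-1,0],"twist":[0,0,0]}
    - {"claw":-1,"offset":[-0.7,-1,0],"twist":[0,0,0]}
    - {"claw":-1,"offset":[-0.7,-1,0],"twist":[0,0,0]}
    - {"claw":-1,"offset":[-0.7,-1,0],"twist":[0,0,0]}
    - {"claw":-1,"offset":[-0.7,-1,0],"twist":[0,0,0]}

```text
time: 2.2
tcp_pos: [0.4477, 0.2487, 0.2787]
tcp_rot: [-0.004, -0.107, 0.994, -0.003]
contact_force: [-0.2, 0.1, -1.2]
width: 0.0003
```

```bash
python3 go.py .467 .227 .23
```

```text
2.2 [0.4477 0.2487 0.2787] R [[-0.977, -0.213, -0.007], [-0.213, 0.977, -0.007], [0.009, -0.005, -1.0]] F [-0.2  0.1 -1.2] w 0.0003 j [ 0.51  0.21  0.07  1.44 -0.    0.29]
units [-0.73 -1.25  2.44]
yaw err(tool) 0.028532962198697772
```

Emit:
play_rows:
  commands:
    - {"claw":-1,"offset":[-0.3,-0.5,0.6],"twist":[0,0,0]}
    - {"claw":-1,"offset":[-0.3,-0.4,0.6],"twist":[0,0,0]}
    - {"claw":-1,"offset":[0,0,0.6],"twist":[0,0,0]}
    - {"claw":-1,"offset":[0,0,0],"twist":[0,0,0]}

```text
time: 2.6
tcp_pos: [0.4631, 0.2332, 0.2381]
tcp_rot: [-0.005, -0.107, 0.994, -0.003]
contact_force: [-0.0, -0.3, -0.4]
width: -0.0001
```

```bash
python3 go.py .467 .227 .2;python3 - <<'E'
from h import *
from workcell import r
s=r.snapshot("wrist");cv2.imwrite("pics/w2.png",s["img"])
s=r.snapshot("scene");cv2.imwrite("pics/sc2.png",cv2.resize(s["img"][120:280,250:410],None,fx=3.6,fy=3.6))
E
```

```text
2.6 [0.4631 0.2332 0.2381] R [[-0.977, -0.212, -0.01], [-0.212, 0.977, -0.007], [0.011, -0.005, -1.0]] F [-0.  -0.3 -0.4] w -0.0001 j [ 0.47  0.23 -0.    1.35 -0.    0.25]
units [-0.14 -0.34  1.91]
yaw err(tool) 0.027858997758248894
```

View pics/w2.png

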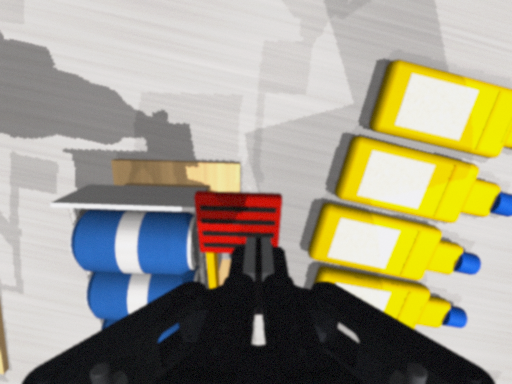

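View pics/sc2.png

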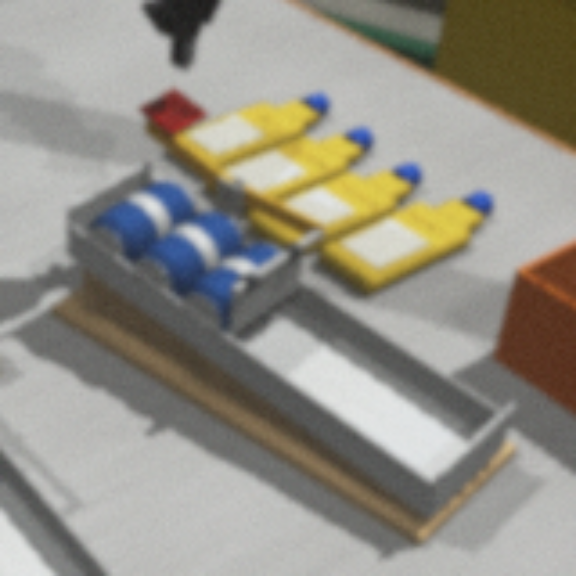

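The fingertips are above the pedal, with its pedal centre at about (238,222) in the wrist view. Now I'll go down.

Emit:
play_rows:
  commands:
    - {"claw":-1,"offset":[-0.2,-0.4,0.8],"twist":[0,0,0]}
    - {"claw":-1,"offset":[-0.1,-0.2,0.7],"twist":[0,0,0]}
    - {"claw":-1,"offset":[0,0,0],"twist":[0,0,0]}

```text
time: 3.0
tcp_pos: [0.4718, 0.2247, 0.2107]
tcp_rot: [-0.003, -0.108, 0.994, -0.002]
contact_force: [-0.3, 0.9, -0.4]
width: 0.0004
```

```bash
python3 go.py .466 .227 .135
```

```text
3.0 [0.4718 0.2247 0.2107] R [[-0.977, -0.215, -0.005], [-0.215, 0.977, -0.005], [0.006, -0.003, -1.0]] F [-0.3  0.9 -0.4] w 0.0004 j [ 0.45  0.25 -0.05  1.28 -0.    0.23]
units [0.24 0.19 3.79]
yaw err(tool) 0.030956500367005563
```

Emit:
play_rows:
  commands:
    - {"claw":-1,"offset":[0.12,0.1,0.8],"twist":[0,0,0]}
    - {"claw":-1,"offset":[0.12,0.1,0.8],"twist":[0,0,0]}
    - {"claw":-1,"offset":[0.05,0,0.7],"twist":[0,0,0]}
    - {"claw":-1,"offset":[0,0,0.6],"twist":[0,0,0]}
    - {"claw":-1,"offset":[0,0,0],"twist":[0,0,0]}

```text
time: 3.5
tcp_pos: [0.4654, 0.2299, 0.1564]
tcp_rot: [0.0, -0.109, 0.994, -0.001]
contact_force: [-0.7, 0.0, 0.0]
width: -0.0002
```

```bash
python3 go.py .466 .227 .135
```

```text
3.5 [0.4654 0.2299 0.1564] R [[-0.976, -0.217, 0.0], [-0.217, 0.976, -0.002], [-0.0, -0.002, -1.0]] F [-0.7  0.   0. ] w -0.0002 j [ 0.46  0.26 -0.17  1.13 -0.    0.24]
units [ 0.   -0.14  1.07]
yaw err(tool) 0.03299377160878643
```

```bash
python3 - <<'E'
from h import *
from workcell import r
s=r.snapshot("wrist");cv2.imwrite("pics/w3.png",s["img"])
s=r.snapshot("scene");cv2.imwrite("pics/sc3.png",cv2.resize(s["img"][120:280,250:410],None,fx=3.6,fy=3.6))
print(r.get_obs()["contact_force"])
E
```

```text
[ 1.0266867  -0.31901555  0.21895111]
```

View pics/w3.png

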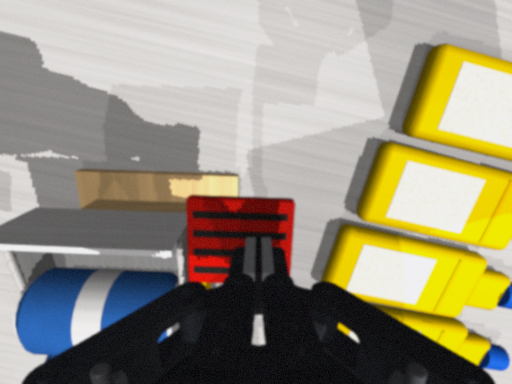

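View pics/sc3.png

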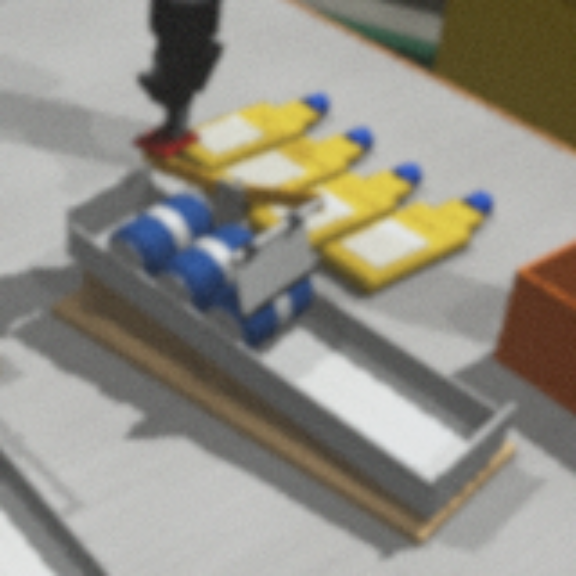

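The pedal is half down and can1 is nudging under the gate. I'll press on to the stop.

Emit:
play_rows:
  commands:
    - {"claw":-1,"offset":[0,-0.1,0.7],"twist":[0,0,0]}
    - {"claw":-1,"offset":[0,-0.1,0.5],"twist":[0,0,0]}
    - {"claw":-1,"offset":[0,0,0.1],"twist":[0,0,0]}
    - {"claw":-1,"offset":[0,0,0],"twist":[0,0,0]}

```text
time: 4.0
tcp_pos: [0.4688, 0.2284, 0.1349]
tcp_rot: [0.003, -0.11, 0.994, 0.002]
contact_force: [-3.3, -0.1, 3.8]
width: -0.0002
```

```bash
python3 go.py .466 .227 .135;python3 - <<'E'
from h import *
from workcell import r
s=r.snapshot("scene");cv2.imwrite("pics/sc4.png",cv2.resize(s["img"][120:280,250:410],None,fx=3.6,fy=3.6))
E
```

```text
4.0 [0.4688 0.2284 0.1349] R [[-0.976, -0.218, 0.006], [-0.218, 0.976, 0.004], [-0.007, 0.003, -1.0]] F [-3.3 -0.1  3.8] w -0.0002 j [ 0.45  0.28 -0.21  1.07  0.    0.23]
units [ 0.15 -0.04 -0.01]
yaw err(tool) 0.033883965294418124
```

View pics/sc4.png

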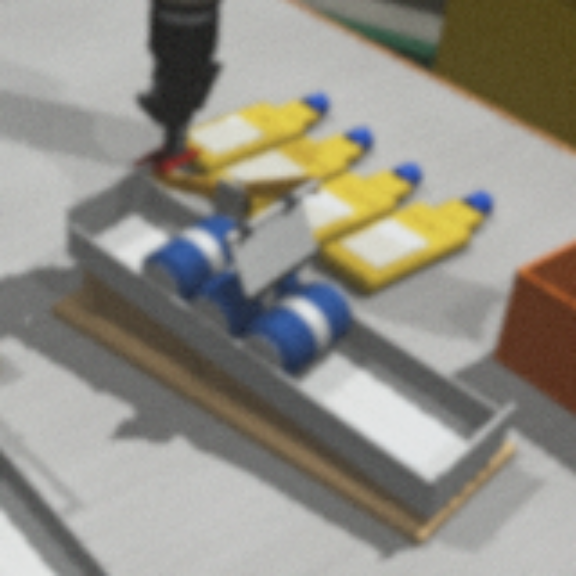

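The gate is up and the cans are rolling. I'll hold it down.

Emit:
play_rows:
  commands:
    - {"claw":-1,"offset":[0,0,0.05],"twist":[0,0,0]}
    - {"claw":-1,"offset":[0,0,0.05],"twist":[0,0,0]}
    - {"claw":-1,"offset":[0,0,0.05],"twist":[0,0,0]}
    - {"claw":-1,"offset":[0,0,0.05],"twist":[0,0,0]}
    - {"claw":-1,"offset":[0,0,0.05],"twist":[0,0,0]}

```text
time: 4.55
tcp_pos: [0.4689, 0.2284, 0.1344]
tcp_rot: [0.004, -0.109, 0.994, 0.002]
contact_force: [-4.5, -0.3, 7.9]
width: -0.0001
```

Emit:
play_rows:
  commands:
    - {"claw":-1,"offset":[0,0,0],"twist":[0,0,0]}
    - {"claw":-1,"offset":[0,0,0],"twist":[0,0,0]}
    - {"claw":-1,"offset":[0,0,0],"twist":[0,0,0]}
    - {"claw":-1,"offset":[0,0,0],"twist":[0,0,0]}
    - {"claw":-1,"offset":[0,0,0],"twist":[0,0,0]}

```text
time: 5.05
tcp_pos: [0.4686, 0.2284, 0.1368]
tcp_rot: [0.004, -0.109, 0.994, 0.002]
contact_force: [-2.8, -0.1, 4.9]
width: 0.0001
```

```bash
python3 - <<'E'
from h import *
from workcell import r
s=r.snapshot("scene");cv2.imwrite("pics/sc5.png",cv2.resize(s["img"][120:280,250:410],None,fx=3.6,fy=3.6))
E
```

```text
(no output)
```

View pics/sc5.png

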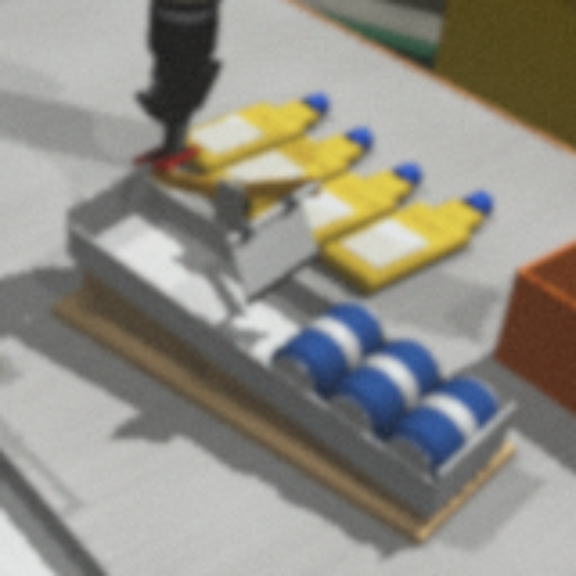

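All three cans are at the lower end. I'll hold a moment longer, then let the pedal up steadily.

Emit:
play_rows:
  commands:
    - {"claw":-1,"offset":[0,0,0.05],"twist":[0,0,0]}
    - {"claw":-1,"offset":[0,0,0.05],"twist":[0,0,0]}
    - {"claw":-1,"offset":[0,0,0.05],"twist":[0,0,0]}
    - {"claw":-1,"offset":[0,0,-0.4],"twist":[0,0,0]}
    - {"claw":-1,"offset":[0,0,-0.5],"twist":[0,0,0]}

```text
time: 5.6
tcp_pos: [0.4678, 0.2282, 0.1515]
tcp_rot: [0.004, -0.109, 0.994, 0.002]
contact_force: [-1.4, 1.7, 3.3]
width: -0.0001
```

Emit:
play_rows:
  commands:
    - {"claw":-1,"offset":[0,0,-0.5],"twist":[0,0,0]}
    - {"claw":-1,"offset":[0,0,-0.5],"twist":[0,0,0]}
    - {"claw":-1,"offset":[0,0,-0.5],"twist":[0,0,0]}
    - {"claw":-1,"offset":[0,0,-0.5],"twist":[0,0,0]}
    - {"claw":-1,"offset":[0,0,-0.5],"twist":[0,0,0]}

```text
time: 6.1
tcp_pos: [0.4701, 0.2281, 0.2067]
tcp_rot: [0.006, -0.109, 0.994, 0.002]
contact_force: [0.4, -0.5, -0.4]
width: 0.0003
```

Emit:
play_rows:
  commands:
    - {"claw":-1,"offset":[0,0,-0.8],"twist":[0,0,0]}
    - {"claw":-1,"offset":[0,0,-0.8],"twist":[0,0,0]}
    - {"claw":-1,"offset":[0,0,-0.8],"twist":[0,0,0]}
    - {"claw":-1,"offset":[0,0,-0.8],"twist":[0,0,0]}
    - {"claw":-1,"offset":[0,0,0],"twist":[0,0,0]}

```text
time: 6.6
tcp_pos: [0.4676, 0.2267, 0.2751]
tcp_rot: [0.005, -0.109, 0.994, 0.001]
contact_force: [-1.1, 0.0, 0.6]
width: -0.0
```

Emit:
play_rows:
  commands:
    - {"claw":-1,"offset":[0,0,0],"twist":[0,0,0]}
    - {"claw":-1,"offset":[0,0,0],"twist":[0,0,0]}
    - {"claw":-1,"offset":[0,0,0],"twist":[0,0,0]}
    - {"claw":-1,"offset":[0,0,0],"twist":[0,0,0]}
    - {"claw":-1,"offset":[0,0,0],"twist":[0,0,0]}

```text
time: 7.1
tcp_pos: [0.4662, 0.226, 0.2722]
tcp_rot: [0.002, -0.109, 0.994, 0.0]
contact_force: [0.2, -1.1, 0.5]
width: 0.0
```

```bash
python3 - <<'E'
from h import *
from workcell import r
s=r.snapshot("scene");cv2.imwrite("pics/sc6.png",cv2.resize(s["img"],(800,600)))
t=r.snapshot("top");cv2.imwrite("pics/t6.png",cv2.resize(t["img"],(800,600)))
q=np.load("q.npy");c,n=np.cos(q[2]),np.sin(q[2])
for u in (.15,.186,.252,.318): print(u,proj(t,[q[0]+c*u,q[1]+n*u,.075-np.tan(.122)*u+.066])[0]*800/512)
d=pickle.load(open("s0.pkl","rb"))
df=cv2.absdiff(d["top"]["img"],t["img"]).max(2);cv2.imwrite("pics/df.png",cv2.resize(np.clip(df*2.,0,255).astype(np.uint8),(800,600)))
E
```

```text
0.15 [310.02405734 191.48751381]
0.186 [307.6829134 176.6241838]
0.252 [303.48101626 149.96507035]
0.318 [299.3913597  124.03975829]
```

View pics/sc6.png

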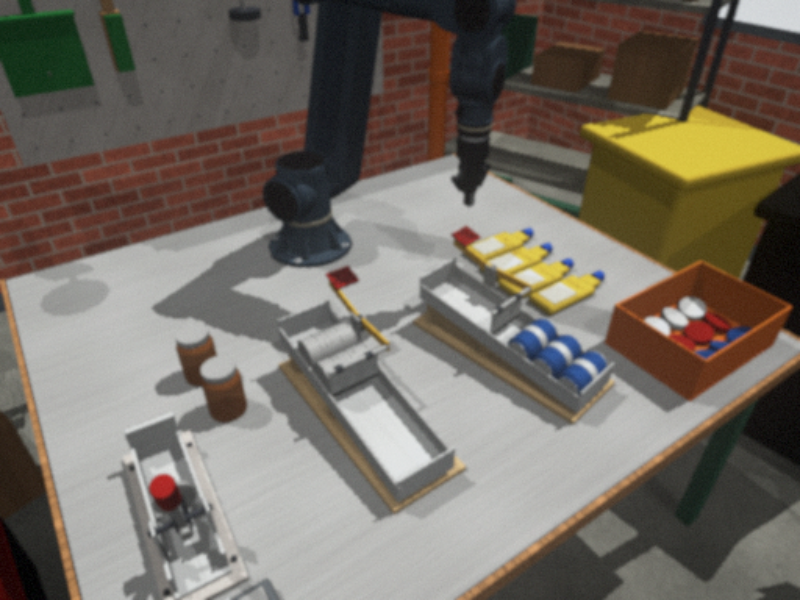

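View pics/t6.png

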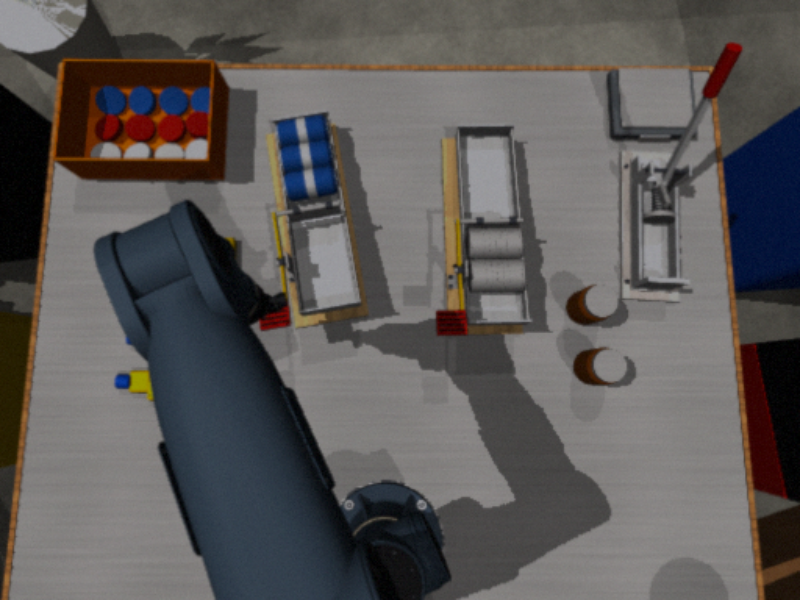

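View pics/df.png

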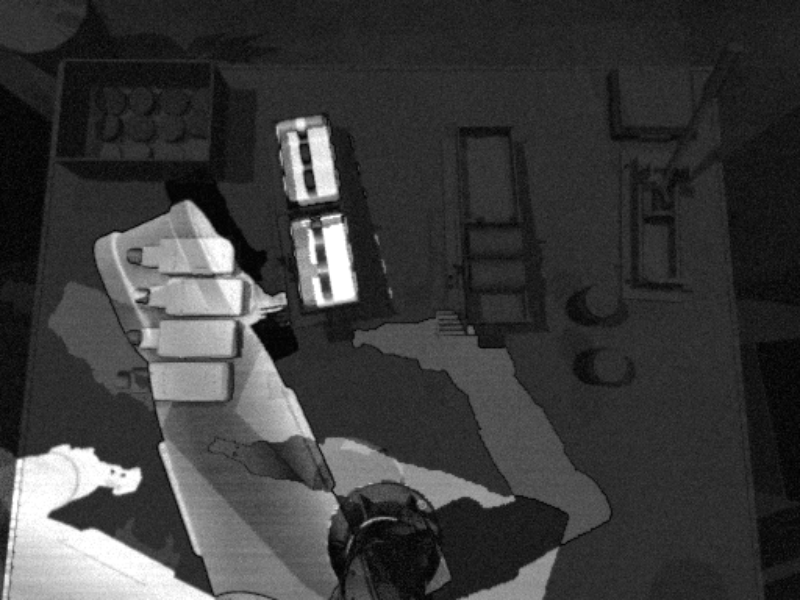

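The cans are bunched at the lower end: (303,130), (307,155) and (311,182) in the top view. The uppermost is at about 0.17 m along the chute. The pedal and gate are back at rest, and no bystander has moved.

```bash
python3 -c "
from workcell import r
print(r.get_obs()['time'],r.close_job())"
```

```text
the job is handed in; nothing more can be done
7.2 None
```

The three blue cans are in the lower end of their chute, the gate is shut again, and the job was handed in at 7.2 s.

I pressed the can chute's red pedal with the shut fingertips to a TCP height of about 0.135 m (tips nearly at the stop). I held it until all three cans had rolled down, then lifted straight up to 0.27 m.

**Pedal position:** The three-view check agreed: the pedal's predicted spot in the wrist picture was within about 1 px of where I read it. Direct triangulation from the fixed cameras put it at 184 mm against the stated 193 mm, and I used the stated height.

**Last pictures:**
- The cans lie against each other at the end wall, at roughly 0.17, 0.24 and 0.30 m along the chute. I estimated that from the top view only, and the uppermost clears the 0.15 m line by about 20 mm.
- The pedal and gate are back at rest, and the robot is touching nothing.
- The tins, the tin chute's lever and the jars are unchanged in the top view.
- The arm hid most of the bottles from above; the scene view shows them where they stood.

**Force reading:** It showed almost nothing half-way down the pedal, so I checked by picture that the lever was really moving before pressing on. Near the stop it read about 4 to 8 N.

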